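# Clear the lens cap and flip open the drawer's coin-cell lid

## Robot

A 6-joint arm with a two-finger parallel gripper is mounted at the origin on the work surface. World frame = base frame: x ahead of the robot, y to its left, z up, the work surface at z = 0. Lengths are in mm, angles in rad, forces in N, time in s.
With the tool pointing down it reaches from about 300 to 775 mm from the base axis. Payload 14.6 kg.
Tool frame: the origin (TCP) lies on the centre line of the jaws, within the pads' length; the fingertips stand manip.finger_overhang ahead of it and the grasp point (between the pads) lies 11 mm behind it (manip.finger_overhang is the distance from the TCP to the fingertips, in mm); y points along the fingers, x is the direction in which the jaws open and shut, and the axes are right-handed (so a half turn about y gives the same grasp; the last joint's range is limited). The gripper opens to 94 mm and grips with 3 to 60 N. Pads are 16 mm wide; open, the fingers measure 119 mm over their backs; the gripper's body (75 mm by 177 mm) begins 78 mm behind the grasp point.
Start: joints at [1.238, 0.3, 1.521, -0, 1.321, -0.067], TCP at [144.472, 530.676, 213.446] pointing down, gripper open.
Joint ranges: [-3.03, 3.03], [-0.79, 2.21], [0.23, 2.52], [-1.04, 4.18], [0, 3.07], [-2.55, 2.55]. Speed limits (rad/s): [2.22, 2.22, 2.57, 3.14, 3.14, 3.14].

## Interface

Orientations are given as [roll, pitch, yaw] about the fixed x, y, z axes, in that order (R = Rz(yaw) Ry(pitch) Rx(roll)).
In Python, from cell import monitor, viewer, ticket, manip gives the robot as it stands.
- The arm moves only by the shell command python3 -m jog 'ROWS' [FORCE]. ROWS is JSON, a list of rows, each an object of numbers: "grip": the finger opening in cm, from 0 to 9.4; "dx", "dy", "dz": the shift along the tool's x, y, z in cm; "spin": the turn about the tool's y in degrees. In form: [{"grip": .., "dx": .., "dy": .., "dz": .., "spin": ..}, ...]. A call has 1 to 20 rows; each row is the pose to reach, as a shift and turn from the pose commanded when the call began, along the tool's axes at that moment; what a row does not reach only later rows make up. A row lasts 1/8 s, in which the tool goes at most 62.5 mm and 10.7 degrees, less where a joint would pass 70% of its speed; a pose out of reach is approached as far as the arm can. A call with a gripper value outside its range is refused whole. The fingers move at their own pace and stop on an object; FORCE is the grip in N (left out, the last holds). Time passes only in rows, so rows that repeat a pose let the fingers close. It gives the time, the measured TCP pose, the force and the opening at its end, in the units of the state.
- monitor.read_state(): the state, without advancing time (a new reading comes with each control period).
- viewer.camera(name): name is "side" or "top" or "wrist"; returns a dict with "color" (480x640x3 uint8, red, green, blue), "vertical_fov" (degrees; the focal length in pixels is half the picture's height over the tangent of half this angle, whatever the lens; pixels are square), "cx", "cy" (the principal point, pixels), "rvec" (rotation vector, rad) and "tvec" (3), from world to camera coordinates, as OpenCV has them. Camera axes: x right, y down, z forward; pixel columns grow to the right and rows downward; lengths in mm; the calibration is good to about 2 mm. A picture is of the moment at which its call begins. There is no depth.
- ticket.sign_off(): hands the job in, once; it reports no verdict.
The state is a dict: "clock": time; "joints": joint angles; "qd": joint speeds; "effort": joint torques, N m; "eef_pos": TCP position; "eef_rot": TCP orientation; "wrist_force": force on the tool from outside, world axes, zero at the start; "moment": the same for the moment, N m; "finger_gap": finger opening in mm.
Only numpy, scipy, OpenCV 4.12 (cv2) and the standard library are available. Lean on these libraries where they do the work, as an engineer would, in place of code of your own. Each camera call takes 0.05 s, during which the arm holds its last target. There are 200 camera calls.

## Task

In the pulled-out drawer a rubber lens cap has been left lying on the small aluminium flap lid. With the fingertips, push the cap sideways off the lid until it drops flat into the empty round well beside it, then get under the lid's front lip and gently swing the lid up and over its balance point, so that it rests open by itself. Nothing is to be pinched, picked up or carried, and the filters and the blower nozzle stay where they lie.

Things in the scene. Friction and masses are not known exactly. Their poses are not given: they have to be found in the camera images.
- chest: Fixed light-wood 3-drawer chest, 180 mm tall, middle drawer pulled out. Origin on the bench (height 0) under the middle of that drawer. +z up; +x roughly away from the robot (yaw +-0.3 rad); +y along the drawer, from the lid's lip to its hinge and on to the carcass (face at y = 125 mm). Drawer front at y = -152 mm, top 110 mm; sides at x = +-148 mm, flush with the walnut frame's top, 106 mm high.
- well (a point): Centre of the floor of the lens cap's empty round well in the dark walnut frame: 70 mm diameter, grey felt floor at height 102 mm, 4 mm below the frame's flat top. In the chest's axes it lies 75 mm in +x and 19 mm in -y from flap_hinge. Between lid and well the top is flat and flush with the lid.
- cap_center (a point): Centre (half-way up) of the black rubber lens cap, 52 mm diameter, 14 mm high, about 25 g, loose, lying flat on top of the closed lid (centre 113 mm above the bench at the start, 109 mm when it lies in the well). Its z axis is the axis of the cap.
- flap_hinge (a point): Middle of the hinge pin of the flap lid, 103 mm above the bench; the pin lies along the chest's x axis, on the +y side of the lid. This point is fixed to the chest.
- flap_lip (a point): Middle of the lid's rolled front edge (bead 4.4 mm diameter, 36 mm long along the chest's x). Moves with the lid; closed, it is 68 mm in -y from the hinge and 3.5 mm above it. The aluminium plate is 60 mm wide (x), 62 mm from hinge to edge, 3 mm thick, its top at height 106 mm; then the slightly upturned lip. Lid 35 g, hardly any friction. The outer 14 mm overhang the finger bay.
- finger_bay (a point): Centre of the floor of the empty finger bay in front of the lid, height 72 mm, 31 mm below the lip's underside. Open from above; reaches 42 mm in -y and 42 mm in +y (to the front wall of the coin compartment, 14 mm behind the lip's bead). 90 mm wide along x, 64 mm wide over the last 6 mm in +y.
- flap (a joint): Angle of the flap lid about its hinge, rad: 0 closed and flush, growing as the lip goes up and over towards the chest's +y; the balance point is at about 1.5, below which the lid falls shut and above which it falls on to its stop at 1.95 and stays.
- filter_dark: Dark round filter in a clear plastic shell, 58 mm diameter, 10 mm high, loose in one of three round wells in a row along x, 60 mm to the +y side of the hinge pin; to be left alone. Origin at the centre of its underside (99 mm above the bench). The three filters may swap wells.
- filter_amber: Amber round filter, same shell and size as the dark one; to be left alone. Origin at the centre of its underside.
- filter_green: Green round filter, same shell and size as the dark one; to be left alone. Origin at the centre of its underside.
- nozzle: Stainless steel blower nozzle, 80 mm long, 16 mm diameter, tapering to 6 mm, lying along y in its trough on the -y side of the cap well (top at 113 mm); to be left alone. Origin on the underside, half-way along it.
There are look-alikes about, which are no part of the job. What is shaped like the part that bears cap_center but blue or purple is not meant.

How it is judged:
By the outcome, as a careful person would: the job done as asked, in the order asked, and still so for the second after the job is handed in, with the robot touching nothing.
It also fails if it takes over 48 s, if anything falls off the work surface, if the arm or the gripper's body presses on something with over 40 N, if the wrist force passes 120 N, or if a joint passes its speed limit or range.

## Working session

There is one attempt and no reset: what is moved stays moved. The work goes in short steps, Python scripts to look and compute and a shell command to move; the robot and the scene stay as the last step left them, time stands still between calls to the robot, and variables do not carry over. Pictures are saved under pics/ and viewed, about 8 in all and at most 12, crops included, and the job is handed in when it is done.

```bash
mkdir -p pics; ls; cat > h.py <<'E'
import numpy as np,cv2
from cell import monitor,viewer,ticket,manip
def cam(n):
    c=viewer.camera(n);h,w=c["color"].shape[:2]
    f=h/2/np.tan(np.radians(c["vertical_fov"])/2)
    c["K"]=np.array([[f,0,c["cx"]],[0,f,c["cy"]],[0,0,1]]);c["R"]=cv2.Rodrigues(np.array(c["rvec"],float))[0];c["t"]=np.array(c["tvec"],float);return c
def save(c,name):cv2.imwrite("pics/"+name,c["color"][:,:,::-1])
def ray(c,u,v,z):
    d=c["R"].T@np.linalg.solve(c["K"],[u,v,1]);o=-c["R"].T@c["t"];return o+d*(z-o[2])/d[2]
def proj(c,p):
    q=c["K"]@(c["R"]@np.array(p,float)+c["t"]);return q[:2]/q[2]
E
python3 - <<'E'
from h import *
print(monitor.read_state(),manip.finger_overhang)
ims=[]
for n in("top","side","wrist"):
    c=cam(n);save(c,n+"0.png");print(n,-c["R"].T@c["t"],c["R"][2],c["K"][0,0])
    np.savez(n+"0.npz",**{k:c[k] for k in("K","R","t","color")})
E
```

```text
pics
{'clock': 0.0, 'joints': array([ 1.23844371e+00,  3.00462339e-01,  1.52161329e+00, -3.43701279e-05,
        1.32071439e+00, -6.66003681e-02]), 'qd': array([-1.64619857e-04, -1.92728501e-06,  1.20847635e-03,  1.45553775e-03,
       -9.56760944e-04, -1.11496009e-03]), 'effort': array([ 2.30516940e-03, -5.31812489e+01, -3.52731156e+01,  7.08895829e-02,
        2.45453732e-02, -1.42888407e-04]), 'eef_pos': array([144.3720584, 530.432038 , 212.8775115]), 'eef_rot': array([-1.57074986e+00,  1.19692668e-03,  1.30505264e+00]), 'wrist_force': array([ 0.79967582,  0.21571543, -0.16530043]), 'moment': array([ 0.0067812 ,  0.04925299, -0.01273273]), 'finger_gap': 93.91356350958262} 8.0
top [459.30199272 -62.11401355 899.89048042] [ 0.08547655 -0.03804062 -0.99561372] 505.62045016013445
side [ 358.48132983 -571.29807019  641.92515902] [ 0.26790741  0.64597057 -0.71480601] 513.0735745398508
wrist [ 73.65526421 548.97742509 383.74230137] [ 0.24305403 -0.06610729 -0.96775749] 411.7642196508314
```

View pics/top0.png

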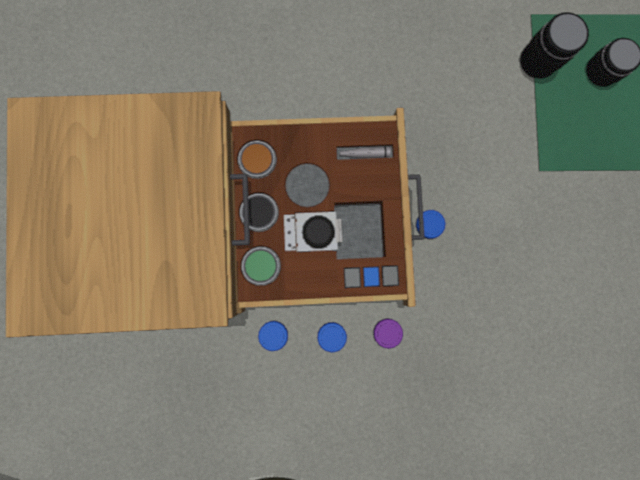

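View pics/side0.png

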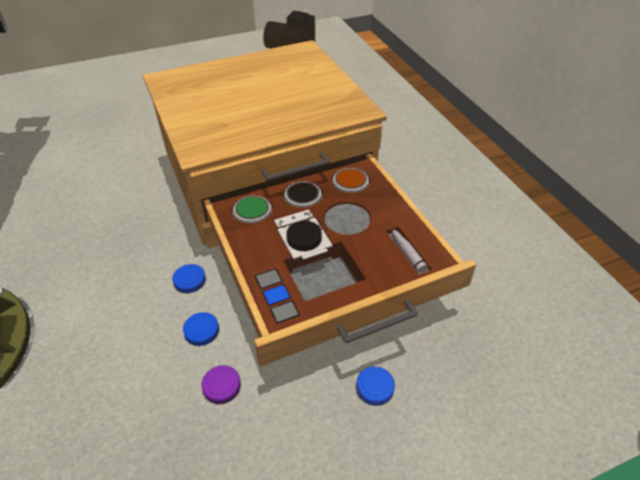

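Top view: lid about (312,232), with its hinge at (291,232) and its lip at (340,232). The black cap is at (318,232), the empty well at (307,185), the bay at (361,230) and the nozzle at (365,153). The filters are at x≈258, and the blue and purple discs are look-alikes. The side view agrees. Next I measure.

```bash
cat > m.py <<'E'
from h import *
def blob(m,u,v,r,z,c,tag):
    mm=np.zeros_like(m);cv2.circle(mm,(u,v),r,255,-1);mm&=m
    cs=cv2.findContours(mm,0,2)[0];k=max(cs,key=cv2.contourArea)
    (e,ax,_)=cv2.fitEllipse(cv2.convexHull(k));p=ray(c,*e,z);print(tag,np.round(e,1),np.round(ax,1),p.round(1));return p
E
python3 - <<'E'
from m import *
P={}
for n,pts in dict(top=dict(well=(307,185,30),cap=(318,232,24),am=(256,158,16),dk=(258,212,20),gr=(261,265,16),bay=(361,230,45)),side=dict(well=(347,219,28),cap=(304,235,26),am=(350,179,14),gr=(252,208,16))).items():
    d=np.load(n+"0.npz");c=dict(d);hsv=cv2.cvtColor(c["color"],cv2.COLOR_RGB2HSV);H,S,V=cv2.split(hsv)
    ms=dict(well=((S<50)&(V>70)),bay=((S<50)&(V>60)),cap=(V<65)&(S<90),dk=(V<65)&(S<90),am=(S>150)&(V>110),gr=(H>45)&(H<85)&(S>80))
    zz=dict(well=102,cap=120,am=109,dk=109,gr=109,bay=72)
    for k,(u,v,r) in pts.items():
        P[n,k]=blob(ms[k].astype(np.uint8)*255,u,v,r,zz[k],c,n+" "+k)
    if n=="top":
        m=((S<40)&(V>150)).astype(np.uint8)*255;mm=np.zeros_like(m);cv2.circle(mm,(314,232),36,255,-1);mm&=m
        q=np.argwhere(mm>0)[:,::-1].astype(np.float32);r=cv2.minAreaRect(q);print("lid",r,[ray(c,*b,106).round(1) for b in cv2.boxPoints(r)])
d=P["top","am"]-P["top","gr"];yaw=np.arctan2(d[1],d[0]);print("yaw",yaw,np.linalg.norm(d))
ex=np.array([np.cos(yaw),np.sin(yaw)]);ey=np.array([-ex[1],ex[0]])
hw=P["top","well"][:2]-75*ex+19*ey;print("hinge from well",hw,"lip",hw-68*ey)
for k in ("cap","dk","bay"): e=P["top",k][:2]-hw;print(k,e@ex,e@ey)
E
python3 - <<'E'
import cv2
a=cv2.imread('pics/top0.png')[100:310,225:415];cv2.imwrite('pics/c.png',cv2.resize(a,None,fx=2.8,fy=2.8,interpolation=2)[:600])
E
```

```text
top well [306.9 184.8] [42.7 43.5] [609.6 -63.6 102. ]
top cap [318.  231.6] [30.8 31.9] [532.6 -79.9 120. ]
top am [256.3 158.1] [27.4 28.2] [651.8  15.9 109. ]
top dk [257.9 211.1] [29.2 30.6] [567.2  13.7 109. ]
top gr [260.  265.4] [29.1 29.4] [482.   10.9 109. ]
top bay [352.2 230.8] [60.7 78.5] [ 537.7 -137.4   72. ]
lid ((312.5287780761719, 231.27671813964844), (37.381778717041016, 56.55381774902344), 87.87889862060547) [array([563.1, -26.3, 106. ]), array([ 565.4, -115.7,  106. ]), array([ 506.1, -116.7,  106. ]), array([504.1, -27.9, 106. ])]
side well [346.8 218.6] [29.9 44.9] [609.1 -64.5 102. ]
side cap [303.7 235.2] [30.  34.5] [529.9 -88.9 120. ]
side am [350.2 178. ] [17.9 27.7] [650.8  14.1 109. ]
side gr [251.3 207. ] [20.2 30.2] [481.1   8.9 109. ]
yaw 0.029225513885161723 169.8459635403513
hinge from well [534.02719156 -46.81832266] lip [ 536.01424361 -114.78928428]
cap -2.431621121063089 -33.013355764693785
dk 34.92452262813954 59.50350691004516
bay 1.0118403267487348 -90.65924737853179
```

View pics/c.png

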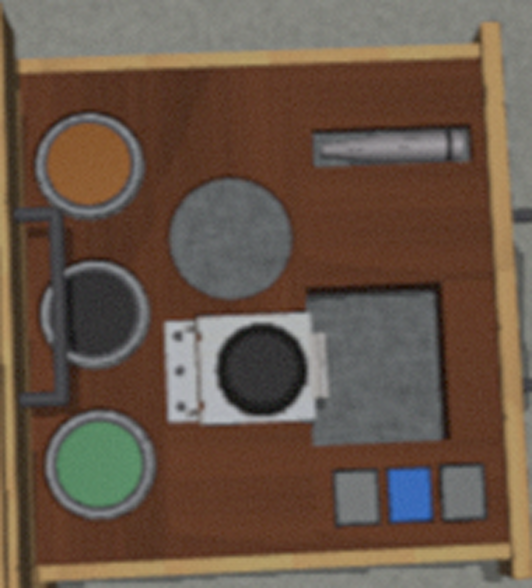

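```bash
cat >> h.py <<'E'
from scipy.spatial.transform import Rotation as Ro
def shift(p):
    s=monitor.read_state();R=Ro.from_euler("xyz",s["eef_rot"]).as_matrix()
    print("cm shift",(R.T@(np.array(p)-s["eef_pos"])/10).round(2),s["eef_pos"].round(1),"yaw",s["eef_rot"].round(3),"F",s["wrist_force"].round(1),s["clock"])
E
python3 -c "
from h import *
shift([491,-90,270]);shift([310,250,270])"
```

```text
cm shift [-50.77  -5.66 -49.74] [144.4 530.5 213. ] yaw [-1.571e+00  1.000e-03  1.305e+00] F [ 0.1 -0.1 -0.5] 0.15
cm shift [-22.72  -5.68 -23.35] [144.4 530.5 213. ] yaw [-1.571e+00  1.000e-03  1.305e+00] F [ 0.1 -0.1 -0.5] 0.15
```

```bash
python3 -m jog '[{"grip":2.6,"dy":-5.6},{"grip":2.6,"dy":-5.6,"dx":-4,"dz":-4},{"grip":2.6,"dy":-5.6,"dx":-8,"dz":-8},{"grip":2.6,"dy":-5.6,"dx":-12,"dz":-12,"spin":-5},{"grip":2.6,"dy":-5.6,"dx":-16,"dz":-16,"spin":-9},{"grip":2.6,"dy":-5.6,"dx":-20,"dz":-20,"spin":-13},{"grip":2.6,"dy":-5.6,"dx":-24,"dz":-24,"spin":-17},{"grip":2.6,"dy":-5.6,"dx":-28,"dz":-28,"spin":-21},{"grip":2.6,"dy":-5.6,"dx":-32,"dz":-32,"spin":-25},{"grip":2.6,"dy":-5.6,"dx":-36,"dz":-36,"spin":-27},{"grip":2.6,"dy":-5.6,"dx":-40,"dz":-40,"spin":-27},{"grip":2.6,"dy":-5.6,"dx":-44,"dz":-43.5,"spin":-27},{"grip":2.6,"dy":-5.6,"dx":-48,"dz":-47,"spin":-27},{"grip":2.6,"dy":-5.6,"dx":-50.8,"dz":-49.7,"spin":-27},{"grip":2.6,"dy":-5.6,"dx":-50.8,"dz":-49.7,"spin":-27},{"grip":2.6,"dy":-5.6,"dx":-50.8,"dz":-49.7,"spin":-27}]'
python3 -c "
from h import *
shift([491,-90,117]);c=cam('wrist');save(c,'w1.png')
for p in [(532,-81,120),(609.5,-64,102),(536,-115,106.5),(534,-47,106)]: print(proj(c,p).round(0))"
```

```text
cm shift [-50.76   9.64 -49.74] [144.4 530.5 213. ] yaw [-1.571e+00  1.000e-03  1.305e+00] F [ 0.1 -0.1 -0.5] 0.15
[-167.  769.]
[-94. 786.]
[-179.  757.]
[-120.  744.]validation failed for argument at $[0]...
```

View pics/w1.png

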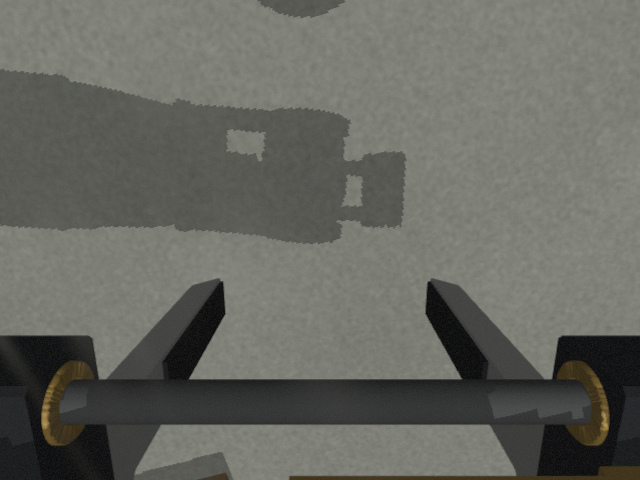

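The call was refused, probably because every row needs all the keys, so the arm has not moved. The picture shows only bench and the open fingers. I'll send it again with full rows.

```bash
python3 -m jog '[{"grip":2.6,"dx":0,"dy":-5.6,"dz":0,"spin":0},{"grip":2.6,"dx":-4,"dy":-5.6,"dz":-4,"spin":0},{"grip":2.6,"dx":-8,"dy":-5.6,"dz":-8,"spin":0},{"grip":2.6,"dx":-12,"dy":-5.6,"dz":-12,"spin":-5},{"grip":2.6,"dx":-16,"dy":-5.6,"dz":-16,"spin":-9},{"grip":2.6,"dx":-20,"dy":-5.6,"dz":-20,"spin":-13},{"grip":2.6,"dx":-24,"dy":-5.6,"dz":-24,"spin":-17},{"grip":2.6,"dx":-28,"dy":-5.6,"dz":-28,"spin":-21},{"grip":2.6,"dx":-32,"dy":-5.6,"dz":-32,"spin":-25},{"grip":2.6,"dx":-36,"dy":-5.6,"dz":-36,"spin":-27},{"grip":2.6,"dx":-40,"dy":-5.6,"dz":-40,"spin":-27},{"grip":2.6,"dx":-44,"dy":-5.6,"dz":-43.5,"spin":-27},{"grip":2.6,"dx":-48,"dy":-5.6,"dz":-47,"spin":-27},{"grip":2.6,"dx":-50.8,"dy":-5.6,"dz":-49.7,"spin":-27},{"grip":2.6,"dx":-50.8,"dy":-5.6,"dz":-49.7,"spin":-27},{"grip":2.6,"dx":-50.8,"dy":-5.6,"dz":-49.7,"spin":-27}]'
python3 -c "
from h import *
shift([491,-90,117]);c=cam('wrist');save(c,'w2.png')
for p in [(532,-81,120),(609.5,-64,102),(536,-115,106.5),(534,-47,106)]: print(proj(c,p).round(0))"
```

```text
clock: 2.2
eef_pos: [490.3, -89.6, 269.3]
eef_rot: [-1.57, -0.0, 1.776]
wrist_force: [-0.0, -0.1, 0.9]
finger_gap: 26.4
cm shift [-0.06 15.23 -0.07] [490.3 -89.6 269.3] yaw [-1.57  -0.     1.776] F [-0.  -0.1  0.9] 2.2
[325. 281.]
[326. 356.]
[285. 272.]
[363. 285.]
```

View pics/w2.png

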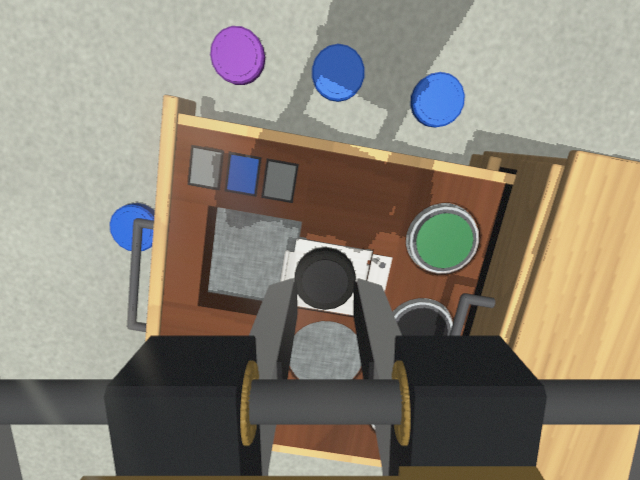

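The cap is at (325,275), the well at (326,353) and the lip at (285,270), all within about 2 mm of the predictions. Next I descend behind the cap and push.

```bash
python3 -m jog '[{"grip":2.6,"dx":0,"dy":5,"dz":0,"spin":0},{"grip":2.6,"dx":0,"dy":10,"dz":0,"spin":0},{"grip":2.6,"dx":0,"dy":14,"dz":0,"spin":0},{"grip":2.6,"dx":0,"dy":15.2,"dz":0,"spin":0},{"grip":2.6,"dx":0,"dy":15.2,"dz":0,"spin":0},{"grip":2.6,"dx":0,"dy":15.2,"dz":-0.5,"spin":0},{"grip":2.6,"dx":0,"dy":15.2,"dz":-1,"spin":0},{"grip":2.6,"dx":0,"dy":15.2,"dz":-1.4,"spin":0},{"grip":2.6,"dx":0,"dy":15.2,"dz":-1.8,"spin":0},{"grip":2.6,"dx":0,"dy":15.2,"dz":-2.2,"spin":0},{"grip":2.6,"dx":0,"dy":15.2,"dz":-2.6,"spin":0},{"grip":2.6,"dx":0,"dy":15.2,"dz":-3,"spin":0},{"grip":2.6,"dx":0,"dy":15.2,"dz":-3.5,"spin":0},{"grip":2.6,"dx":0,"dy":15.2,"dz":-4,"spin":0},{"grip":2.6,"dx":0,"dy":15.2,"dz":-4.5,"spin":0},{"grip":2.6,"dx":0,"dy":15.2,"dz":-5,"spin":0},{"grip":2.6,"dx":0,"dy":15.2,"dz":-5.5,"spin":0},{"grip":2.6,"dx":0,"dy":15.2,"dz":-6,"spin":0}]'
python3 -c "
from h import *
shift([579.7,-70.3,117]);c=cam('side');save(c,'s3.png')
cv2.imwrite('pics/s3c.png',cv2.resize(c['color'][130:330,200:450,::-1],None,fx=2.4,fy=2.4))"
```

```text
clock: 4.5
eef_pos: [549.7, -77.7, 117.5]
eef_rot: [-1.571, 0.0, 1.776]
wrist_force: [0.4, 0.1, 0.5]
finger_gap: 26.0
cm shift [ 0.12  0.05 -3.09] [549.7 -77.7 117.5] yaw [-1.571  0.     1.776] F [0.4 0.1 0.5] 4.5
```

View pics/s3c.png

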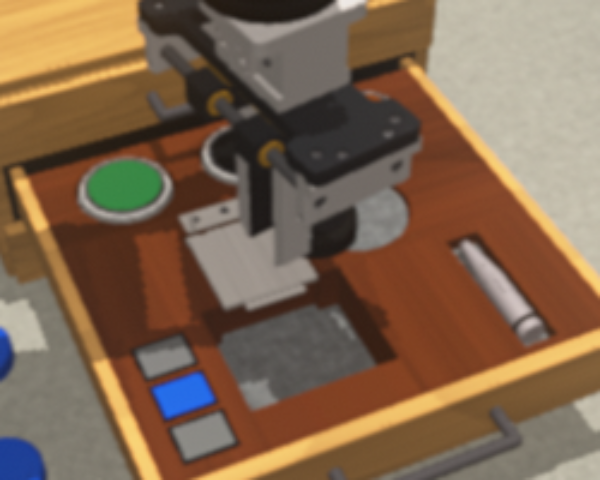

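The cap is off the lid, in front of the fingers at the well's edge (about (335,232) in the crop). I continue the push, then back off and lift.

```bash
python3 -m jog '[{"grip":2.6,"dx":0.1,"dy":0,"dz":-0.5,"spin":0},{"grip":2.6,"dx":0.1,"dy":0,"dz":-1,"spin":0},{"grip":2.6,"dx":0.1,"dy":0,"dz":-1.5,"spin":0},{"grip":2.6,"dx":0.1,"dy":0,"dz":-1.9,"spin":0},{"grip":2.6,"dx":0.1,"dy":0,"dz":-2.3,"spin":0},{"grip":2.6,"dx":0.1,"dy":0,"dz":-2.7,"spin":0},{"grip":2.6,"dx":0.1,"dy":0,"dz":-3.1,"spin":0},{"grip":2.6,"dx":0.1,"dy":0,"dz":-3.1,"spin":0},{"grip":2.6,"dx":0.1,"dy":0,"dz":-2,"spin":0},{"grip":2.6,"dx":0.1,"dy":-3,"dz":-1,"spin":0},{"grip":2.6,"dx":0.1,"dy":-8,"dz":0,"spin":0},{"grip":0,"dx":0.1,"dy":-12,"dz":3,"spin":0},{"grip":0,"dx":0.1,"dy":-12,"dz":6,"spin":0},{"grip":0,"dx":0.1,"dy":-12,"dz":8,"spin":0},{"grip":0,"dx":0.1,"dy":-12,"dz":8,"spin":0}]'
python3 - <<'E'
from m import *
monitor.read_state()
c=cam("side");save(c,"s4.png");t=cam("top");save(t,"t4.png")
hsv=cv2.cvtColor(c["color"],cv2.COLOR_RGB2HSV);H,S,V=cv2.split(hsv)
hs=np.hstack([cv2.resize(x["color"][a:a+150,b:b+150,::-1],(400,400)) for x,a,b in((c,150,260),(t,140,230))]);cv2.imwrite("pics/m4.png",hs)
E
```

```text
clock: 6.42
eef_pos: [469.8, -93.4, 237.9]
eef_rot: [-1.572, 0.0, 1.775]
wrist_force: [-1.1, 1.0, -0.5]
finger_gap: 0.5
```

View pics/m4.png

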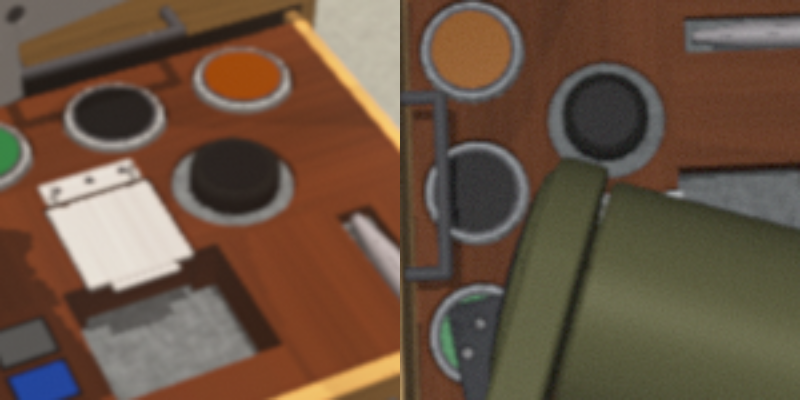

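The cap lies flat in the well in both views, with an even grey ring of felt around it. Next the lid: I turn the closed fingers so their flat sides face the lip and go over the bay.

```bash
python3 -m jog '[{"grip":0,"dx":-1,"dy":0,"dz":-1,"spin":10},{"grip":0,"dx":-2,"dy":0,"dz":-2,"spin":20},{"grip":0,"dx":-3,"dy":0,"dz":-3,"spin":30},{"grip":0,"dx":-4,"dy":0,"dz":-4,"spin":40},{"grip":0,"dx":-5.7,"dy":0,"dz":-5.6,"spin":50},{"grip":0,"dx":-5.7,"dy":0,"dz":-5.6,"spin":60},{"grip":0,"dx":-5.7,"dy":0,"dz":-5.6,"spin":70},{"grip":0,"dx":-5.7,"dy":0,"dz":-5.6,"spin":80},{"grip":0,"dx":-5.7,"dy":0,"dz":-5.6,"spin":90},{"grip":0,"dx":-5.7,"dy":0,"dz":-5.6,"spin":100},{"grip":0,"dx":-5.7,"dy":0,"dz":-5.6,"spin":100},{"grip":0,"dx":-5.7,"dy":0,"dz":-5.6,"spin":100}]'
python3 - <<'E'
from h import *
shift([536.6,-138,100]);c=cam('wrist');save(c,'w5.png');print(proj(c,(536,-115,106.5)))
E
```

```text
clock: 8.02
eef_pos: [537.5, -137.4, 237.1]
eef_rot: [-1.571, 0.0, 0.035]
wrist_force: [-0.4, -0.5, -0.2]
finger_gap: 0.3
cm shift [-0.08 13.71 -0.06] [ 537.5 -137.4  237.1] yaw [-1.571  0.     0.035] F [-0.4 -0.5 -0.2] 8.025
[324.45110152 205.42147617]
```

View pics/w5.png

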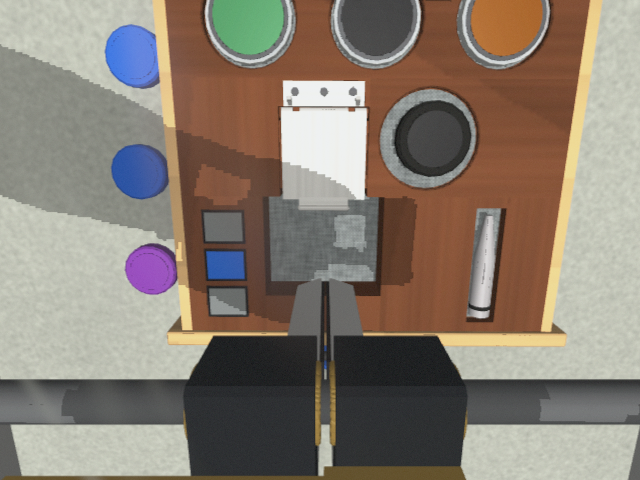

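The lip is at (324,206), as predicted. The fingers are centred on it over the bay, and the cap is in the well at (433,137). I descend and creep up to the lip.

```bash
python3 -m jog '[{"grip":0,"dx":-0.1,"dy":5,"dz":0,"spin":0},{"grip":0,"dx":-0.1,"dy":10,"dz":0,"spin":0},{"grip":0,"dx":-0.1,"dy":13.5,"dz":0,"spin":0},{"grip":0,"dx":-0.1,"dy":13.7,"dz":0,"spin":0},{"grip":0,"dx":-0.1,"dy":13.7,"dz":0.5,"spin":0},{"grip":0,"dx":-0.1,"dy":13.7,"dz":0.9,"spin":0},{"grip":0,"dx":-0.1,"dy":13.7,"dz":0.9,"spin":0}]'
python3 -m jog '[{"grip":0,"dx":0,"dy":0,"dz":0.1,"spin":0},{"grip":0,"dx":0,"dy":0,"dz":0.1,"spin":0}]'
python3 -m jog '[{"grip":0,"dx":0,"dy":0,"dz":0.1,"spin":0},{"grip":0,"dx":0,"dy":0,"dz":0.1,"spin":0}]'
python3 -m jog '[{"grip":0,"dx":0,"dy":0,"dz":0.1,"spin":0},{"grip":0,"dx":0,"dy":0,"dz":0.1,"spin":0}]'
```

```text
clock: 8.95
eef_pos: [536.4, -128.3, 101.6]
eef_rot: [-1.571, -0.002, 0.032]
wrist_force: [0.3, -0.0, 0.8]
finger_gap: 0.3
clock: 9.2
eef_pos: [536.0, -127.6, 100.7]
eef_rot: [-1.571, -0.0, 0.031]
wrist_force: [-0.1, -0.6, -0.2]
finger_gap: 0.6
clock: 9.45
eef_pos: [536.0, -127.4, 100.7]
eef_rot: [-1.572, -0.001, 0.031]
wrist_force: [0.6, -6.5, 1.1]
finger_gap: 0.8
clock: 9.7
eef_pos: [536.1, -127.2, 100.8]
eef_rot: [-1.574, -0.001, 0.031]
wrist_force: [0.4, -11.7, 1.0]
finger_gap: 0.2
```

Contact is at 11.7 N with the lip. Now I lift along the arc, keeping a light press, and check that the lid follows.

```bash
python3 -m jog '[{"grip":0,"dx":0,"dy":-0.2,"dz":0.01,"spin":0},{"grip":0,"dx":0,"dy":-0.4,"dz":0.03,"spin":0},{"grip":0,"dx":0,"dy":-0.6,"dz":0.06,"spin":0},{"grip":0,"dx":0,"dy":-0.9,"dz":0.11,"spin":0},{"grip":0,"dx":0,"dy":-1.2,"dz":0.17,"spin":0},{"grip":0,"dx":0,"dy":-1.2,"dz":0.17,"spin":0}]'
python3 - <<'E'
from h import *
shift([0,0,0]);c=cam('side');save(c,'s6.png')
cv2.imwrite('pics/s6c.png',cv2.resize(c['color'][190:310,240:400,::-1],None,fx=4,fy=4))
E
```

```text
clock: 10.45
eef_pos: [536.1, -125.5, 113.2]
eef_rot: [-1.574, -0.001, 0.03]
wrist_force: [-1.0, -12.5, 2.8]
finger_gap: 0.3
cm shift [-53.21  11.21  14.21] [ 536.1 -125.5  113.2] yaw [-1.574e+00 -1.000e-03  3.000e-02] F [ -1.  -12.5   2.8] 10.45
```

View pics/s6c.png

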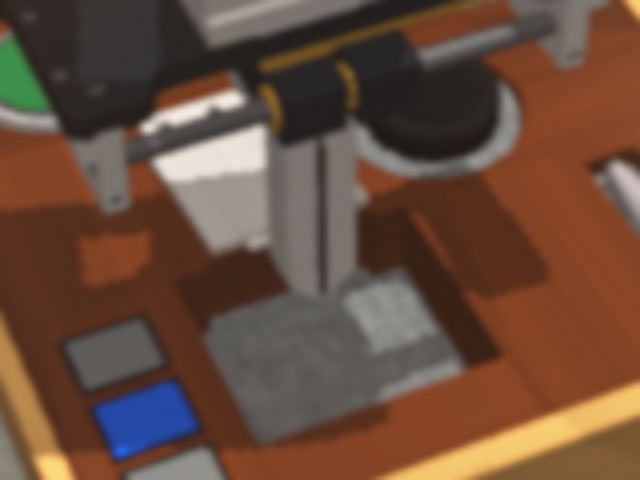

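The finger moved inward exactly along the lip's arc (1.7 mm at 12 mm rise) with the force steady. A shut lid would have stopped it, so the lid is following, though the gripper hides it in the picture. I continue to about 45°.

```bash
python3 -m jog '[{"grip":0,"dx":0,"dy":-0.27,"dz":0.06,"spin":0},{"grip":0,"dx":0,"dy":-0.55,"dz":0.14,"spin":0},{"grip":0,"dx":0,"dy":-0.82,"dz":0.23,"spin":0},{"grip":0,"dx":0,"dy":-1.1,"dz":0.32,"spin":0},{"grip":0,"dx":0,"dy":-1.38,"dz":0.43,"spin":0},{"grip":0,"dx":0,"dy":-1.64,"dz":0.55,"spin":0},{"grip":0,"dx":0,"dy":-1.9,"dz":0.7,"spin":0},{"grip":0,"dx":0,"dy":-2.15,"dz":0.85,"spin":0},{"grip":0,"dx":0,"dy":-2.4,"dz":1.01,"spin":0},{"grip":0,"dx":0,"dy":-2.64,"dz":1.18,"spin":0},{"grip":0,"dx":0,"dy":-2.87,"dz":1.37,"spin":0},{"grip":0,"dx":0,"dy":-3.09,"dz":1.57,"spin":0},{"grip":0,"dx":0,"dy":-3.3,"dz":1.77,"spin":0},{"grip":0,"dx":0,"dy":-3.51,"dz":1.97,"spin":0},{"grip":0,"dx":0,"dy":-3.51,"dz":1.97,"spin":0}]'
python3 - <<'E'
from h import *
c=cam('side');w=cam('wrist')
cv2.imwrite('pics/m7.png',np.hstack([cv2.resize(x['color'][a:a+d,b:b+d,::-1],(400,400)) for x,a,b,d in((c,160,240,140),(w,60,200,280))]))
E
```

```text
clock: 12.38
eef_pos: [535.2, -103.9, 147.5]
eef_rot: [-1.571, 0.0, 0.031]
wrist_force: [-0.5, -0.5, 0.9]
finger_gap: 0.4
```

View pics/m7.png

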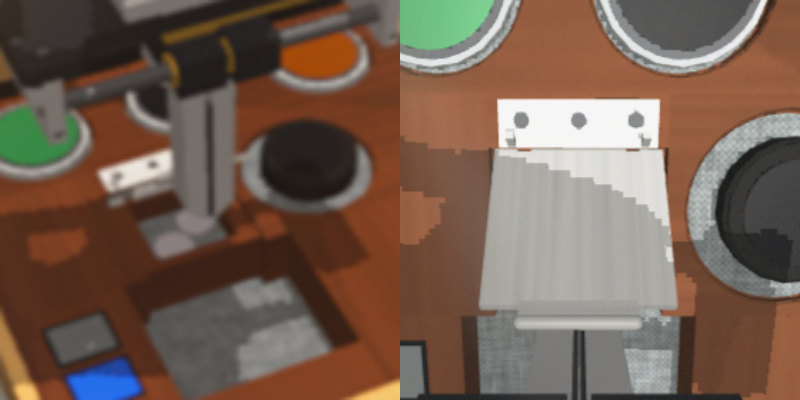

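The wrist view shows the lid about 45° open, its bead at (578,322) resting against the fingers. The side view shows the coins beneath it. I continue slowly over the balance point.

```bash
python3 -m jog '[{"grip":0,"dx":0,"dy":-0.2,"dz":0.23,"spin":0},{"grip":0,"dx":0,"dy":-0.38,"dz":0.46,"spin":0},{"grip":0,"dx":0,"dy":-0.55,"dz":0.71,"spin":0},{"grip":0,"dx":0,"dy":-0.71,"dz":0.96,"spin":0},{"grip":0,"dx":0,"dy":-0.86,"dz":1.21,"spin":0},{"grip":0,"dx":0,"dy":-1.0,"dz":1.47,"spin":0},{"grip":0,"dx":0,"dy":-1.13,"dz":1.73,"spin":0},{"grip":0,"dx":0,"dy":-1.25,"dz":2.0,"spin":0},{"grip":0,"dx":0,"dy":-1.35,"dz":2.28,"spin":0},{"grip":0,"dx":0,"dy":-1.45,"dz":2.56,"spin":0},{"grip":0,"dx":0,"dy":-1.53,"dz":2.85,"spin":0},{"grip":0,"dx":0,"dy":-1.6,"dz":3.14,"spin":0},{"grip":0,"dx":0,"dy":-1.65,"dz":3.43,"spin":0},{"grip":0,"dx":0,"dy":-1.7,"dz":3.72,"spin":0},{"grip":0,"dx":0,"dy":-1.72,"dz":3.92,"spin":0},{"grip":0,"dx":0,"dy":-1.74,"dz":4.1,"spin":0},{"grip":0,"dx":0,"dy":-1.74,"dz":4.3,"spin":0},{"grip":0,"dx":0,"dy":-1.74,"dz":4.5,"spin":0},{"grip":0,"dx":0,"dy":-1.74,"dz":4.7,"spin":0},{"grip":0,"dx":0,"dy":-1.74,"dz":4.8,"spin":0}]'
python3 - <<'E'
from h import *
c=cam('side');w=cam('wrist')
cv2.imwrite('pics/m8.png',np.hstack([cv2.resize(x['color'][a:a+d,b:b+d,::-1],(400,400)) for x,a,b,d in((c,140,220,160),(w,60,200,280))]))
E
```

```text
clock: 14.98
eef_pos: [533.7, -56.1, 164.9]
eef_rot: [-1.571, -0.0, 0.031]
wrist_force: [0.7, -0.7, -0.1]
finger_gap: 0.4
```

View pics/m8.png

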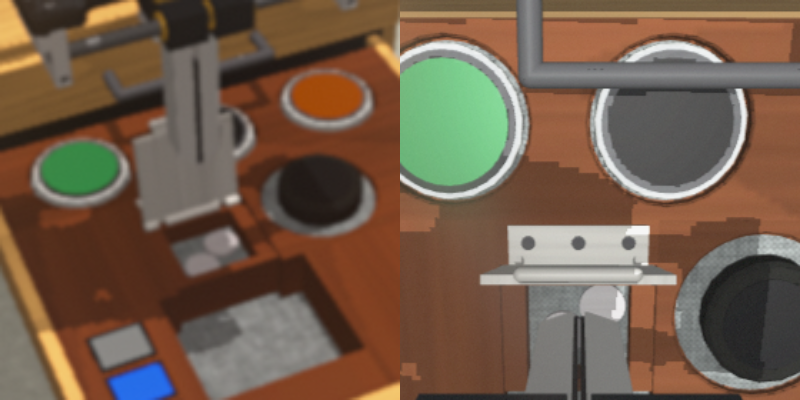

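The lid is upright against the fingers: in the wrist view the bead sits above the hinge at (578,274). I follow it gently over towards its stop, then withdraw.

```bash
python3 -m jog '[{"grip":0,"dx":0,"dy":0,"dz":0.2,"spin":0},{"grip":0,"dx":0,"dy":0,"dz":0.4,"spin":0},{"grip":0,"dx":0,"dy":0,"dz":0.6,"spin":0},{"grip":0,"dx":0,"dy":0,"dz":0.9,"spin":0},{"grip":0,"dx":0,"dy":0,"dz":1.2,"spin":0},{"grip":0,"dx":0,"dy":0,"dz":1.5,"spin":0},{"grip":0,"dx":0,"dy":0,"dz":1.8,"spin":0},{"grip":0,"dx":0,"dy":0,"dz":1.8,"spin":0},{"grip":0,"dx":0,"dy":0,"dz":0,"spin":0},{"grip":0,"dx":0,"dy":0,"dz":-4,"spin":0},{"grip":0,"dx":0,"dy":-3,"dz":-9,"spin":0},{"grip":0,"dx":0,"dy":-8,"dz":-14,"spin":0},{"grip":0,"dx":0,"dy":-8,"dz":-17,"spin":0},{"grip":0,"dx":0,"dy":-8,"dz":-17,"spin":0}]'
python3 - <<'E'
from h import *
c=cam('side');w=cam('wrist');t=cam('top')
cv2.imwrite('pics/m9.png',np.hstack([cv2.resize(x['color'][a:a+d,b:b+d,::-1],(400,400)) for x,a,b,d in((c,140,220,200),(t,100,225,190))]))
save(w,'w9.png')
# lid lip height: both views
E
```

```text
clock: 16.82
eef_pos: [538.4, -229.2, 245.1]
eef_rot: [-1.571, -0.0, 0.027]
wrist_force: [0.5, -0.4, -0.1]
finger_gap: 0.5
```

View pics/m9.png

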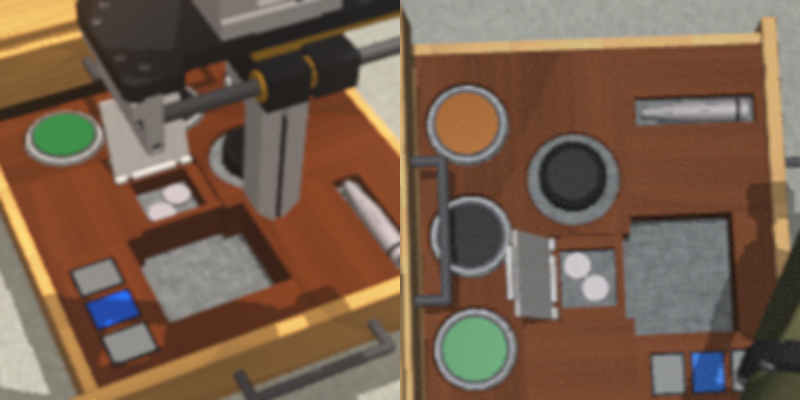

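The lid is open, leaning back past vertical with its bead on the hinge's far side. The cap is inside the well, and filters and nozzle look undisturbed. I'll do one numeric check, then hand in.

```bash
python3 - <<'E'
from m import *
t=cam("top");H,S,V=cv2.split(cv2.cvtColor(t["color"],cv2.COLOR_RGB2HSV));f=lambda m:m.astype(np.uint8)*255
w=np.array([609.5,-64])
p=blob(f((V<65)&(S<90)),307,185,21,116,t,"cap");print("cap-well",p[:2]-w)
blob(f((S>150)&(V>110)),256,158,16,109,t,"am");blob(f((H>45)&(H<85)&(S>80)),261,265,16,109,t,"gr")
# lip: rightmost/leftmost bright strip -> height if at 1.95 rad
print("lip predicted px at 1.95",proj(t,(533,-19,165)),"closed-over 1.5",proj(t,(534,-45,171)))
print("crop lip px ~",225+512*190/400,100+270*190/400)
s=monitor.read_state();print(s["wrist_force"].round(1),s["clock"]);ticket.sign_off()
E
```

```text
cap [306.6 183.4] [31.4 32.5] [609.3 -63.3 116. ]
cap-well [-0.2439587   0.74163624]
am [256.3 158.1] [27.5 28.2] [651.9  15.9 109. ]
gr [260.  265.3] [29.  29.3] [482.1  10.9 109. ]
lip predicted px at 1.95 [276.8732967  228.99093931] closed-over 1.5 [294.64511145 227.66338475]
crop lip px ~ 468.2 228.25
[ 0.5 -0.1 -0.3] 17.025
the job is handed in; nothing more can be done
```

The job is done and handed in at 17 s. I pushed the cap sideways off the lid into the round well with the fingertips. Then I pressed the closed fingers against the lid's lip and lifted it along its arc, over the balance point, and backed the arm clear.

**Last checks**
- **Cap:** it measures within 1 mm of the well's centre and looks flat.
- **Lid:** its lip shows at about pixel column 278 in the top view, against 277 expected at the 1.95 rad stop. My script printed 468 for this because I forgot the side-by-side picture's offset; 278 is the corrected value, read by eye from the picture.
- **Filters and nozzle:** the amber and green filters are unmoved to 0.1 mm. I checked the dark filter and the nozzle only by eye; both look unmoved.
- **Robot:** it is touching nothing, with only noise on the wrist force. The most I read at the end of a move was about 13 N, while pressing the lip.

**Lip contact:** the tool can only point straight down, so the fingers lifted the lip by pressing on its front edge rather than hooking under it.

**Refused move:** the first move command was refused for a format error and nothing moved.

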